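# Rinse the sampling spoon and bring the wide jar round on the carousel

## Task

Get the wide specimen jar ready for me to open: first dip the tip of the sampling spoon into the open metal rinse pot, well below its rim, and hang the spoon back in its hole in the drip stand. Then turn the jar carousel by the bar handle on its centre column until the one wide jar stands right in line with the black diamond pointer on the tongue of the fixed foot, and finish still gripping that handle, keeping the turntable still so that I can unscrew the jar's cap. Do not let go at the end, do not turn the carousel before the spoon is back, and leave the pot and everything else standing where it is.

Things in the scene. Friction and masses are not known exactly. Their poses are not given: they have to be found in the camera images.
- spoon: sampling spoon hanging upright through a hole of the drip stand: round white plastic handle 16 mm thick, rising from a white drip guard disc (34 mm across, 3 mm thick) to 57 mm above the origin; below the disc a thin 6 mm steel shaft ending in a small flat bowl 13 mm wide, 77 mm below the origin. Origin: centre of the guard's underside; z axis points up along the handle. 30 to 75 g
- spoon_grip (a point): on the spoon's axis, at the middle of the handle, 36 mm above the guard's underside: grip here, from above
- spoon_tip (a point): lowest point of the spoon's bowl, 77 mm below the guard's underside
- stand: fixed drip stand, a bent sheet-steel bracket 50 mm (its x) by 100 mm (its y), its flat top 95 mm above the bench, with two holes 22 mm across, 25 mm either side of its middle along its y axis; drip tray below. The spoon hangs in the hole on the stand's +y side and a glass rod in the other. Origin: centre of its underside
- stand_hole (a point): centre of the spoon's hole, level with the stand's top face; the hung spoon's origin lies here
- pot: open round metal rinse pot (beaker), loose, straight-sided, 72 mm across outside, 60 mm high, wall 3 mm, about 0.2 kg; origin at the centre of its underside
- pot_rim (a point): centre of the pot's mouth, 60 mm above its underside
- carousel: the turning part of the carousel: white deck 240 mm across with one wide jar (black cap 58 mm across) and seven slim vials (black caps 28 mm), all seated fast, 85 mm from the axis, tops 86 mm above the bench; wide jar on its -x side. Origin: on the vertical turning axis at bench level. Turns either way without stops, easily (0.03 N m), and stays where it is left
- carousel_base: fixed round foot of the carousel, 244 mm across, with a tongue (40 mm wide, reaching 165 mm from the axis, 10 mm high) bearing the pointer at its front, on its own -x side, which faces roughly towards the robot; origin at the bench on the turning axis.
- pointer (a point): centre of the pointer, a raised black diamond (27 mm corner to corner) on the tongue of the carousel's fixed foot, 145 mm from the axis, 12 mm above the bench
- front_place (a point): point above the fixed foot, 85 mm from the axis towards the pointer, 86 mm above the bench: the jar's cap centre comes here when the jar stands at the pointer
- jar_cap (a point): centre of the top of the wide jar's cap, on the turning deck, 85 mm from the axis
- handle_grip (a point): middle of the black bar handle on the carousel's centre column, on the turning axis, 132 mm above the bench: grip across the bar here. The bar is 66 mm long along the carousel's x axis (in line with the wide jar), 14 mm thick along its y axis, from 116 to 146 mm above the bench
- bench_jar: loose wide-capped specimen jar standing on the bench (not on the carousel), 68 mm across its cap, 72 mm high; origin at the centre of its underside. Leave it alone
- rod: glass stirring rod, a plain 7 mm rod with a flat rubber collar (32 mm across), 106 mm long, hanging in the stand's other hole, its round knob reaching 133 mm above the bench; origin at the centre of the collar's underside. Leave it there
- tape: roll of label tape lying flat, 84 mm across, 22 mm high; origin at the centre of its underside. Leave it alone
- pen: marker pen lying on the bench, 135 mm long along its x axis, 16 mm thick; origin under its middle. Leave it alone
- small_pot: small capped specimen pot, 48 mm across, 48 mm high; origin at the centre of its underside. Leave it alone
Mind the look-alikes: they are no part of the job. Leave any red or turquoise look-alike of the spoon alone.

How it is judged:
By the outcome, as a careful person would: the job done as asked, in the order asked, and still so for the second after the job is handed in, while the arm keeps its last pose, push and grip.
It also fails if it takes over 58 s, if anything falls off the work surface, if the arm or the gripper's body presses on something with over 40 N, if the wrist force passes 120 N, or if a joint passes its speed limit or range.

## Robot

A 7-joint arm with a two-finger parallel gripper is mounted at the origin on the work surface. World frame = base frame: x ahead of the robot, y to its left, z up, the work surface at z = 0. Lengths are in m, angles in rad, forces in N, time in s.
With the tool pointing down it reaches from about 0.375 to 0.925 m from the base axis. Payload 3.1 kg.
Tool frame: the origin (TCP) lies between the finger pads; the fingertips stand 19 mm ahead of it and the grasp point (between the pads) is the TCP; z points along the fingers, y is the direction in which the jaws open and shut (so a half turn about z gives the same grasp; the last joint's range is limited). The gripper opens to 85 mm and grips with 20 to 120 N. Pads are 22 mm wide; open, the fingers measure 114 mm over their backs; the gripper's body (76 mm by 85 mm) begins 54 mm behind the grasp point. The pads swing forward as they close: fully open they stand 13 mm farther back than shut.
Start: joints at [1.101, 0.383, 0.044, 1.598, -0.018, 1.161, -0.05], TCP at [0.236, -0.606, 0.25] pointing down, gripper open.
Joint ranges: [-2.61, 2.61], [-0.41, 2.15], [-1.48, 1.57], [0, 2.5], [-1.57, 4.71], [0.05, 1.97], [-2.85, 2.85]. Speed limits (rad/s): [2.79, 2.79, 3.14, 3.14, 3.14, 3.14, 3.14].

## Interface

Orientations are given as a unit quaternion [x, y, z, w].
In Python, from bench import move_ptp, movel, move_j, move_gripper, pause, inverse_kinematics, read_camera, camera_params, MotionError, sign_off, look_for, tip_of, read_time_s, read_qpos, read_joint_vel, read_effort, read_eef_pos, read_tcp_rot, read_ft_force, read_ft_torque, read_finger_gap gives the robot as it stands. Calls block until the motion is done:
- move_ptp(position, orientation): joint-space move of the TCP to a pose.
- movel(position, orientation=None, speed=0.15): straight line of the TCP; orientation=None keeps the orientation; speed is the mean speed in m/s.
- move_j(angles): joint-space move.
- move_gripper(opening, effort=None): finger opening in m; effort is the grip in N (None keeps the last); returns when the fingers have stopped.
- pause(seconds).
- inverse_kinematics(position, orientation): joint angles nearest the present ones, or None.
- read_camera(name): name is "scene" or "side" or "wrist"; returns the picture (400x640x3 uint8, red, green, blue); there is no depth.
- camera_params(name): a dict with "K" (3x3 intrinsics, pixels), "camera_from_world" (4x4, takes a point from world to camera coordinates). Camera axes: x right, y down, z forward; pixel columns grow to the right and rows downward; lengths in m; the calibration is good to about 2 mm. A picture is of the moment at which its call begins: read the wrist's pose just before it. camera_params takes no time and is no camera call; for the wrist camera it gives the pose at the moment of the call.
A pose or a line that the arm cannot do raises MotionError and nothing moves.
- sign_off(): hands the job in, once; it reports no verdict.
Trained networks look in the newest picture that a camera, given by its name, has taken for a name from the list of things; names that differ only in an ending like _2 or _b are one class to them, and where a whole thing is asked for, a point or a joint stands for the part that bears it (a point fixed in the world has none). Each returns a list of dicts, best first, with "confidence" (0 to 1); they miss things now and then, are a little off and sometimes report something else, mostly with a low value. They report only what shows in the picture. A call takes as long as a camera call. They do not tell look-alikes from the thing itself.
- look_for(camera, name): "at" ([column, row] in pixels, amid what is visible of it).
- tip_of(camera, name): "at" ([column, row] in pixels: a listed point, or the origin of a listed thing).
Readings, each from a call of its own:
- read_time_s(): time.
- read_qpos(): joint angles.
- read_joint_vel(): joint speeds.
- read_effort(): joint torques, N m.
- read_eef_pos(): TCP position.
- read_tcp_rot(): TCP orientation.
- read_ft_force(): force on the tool from outside, world axes, zero at the start.
- read_ft_torque(): the same for the moment, N m.
- read_finger_gap(): finger opening in m.
Only numpy, scipy, OpenCV 4.12 (cv2) and the standard library are available. Lean on these libraries where they do the work, as an engineer would, in place of code of your own. Each camera call takes 0.05 s, during which the arm holds its last target.

## Working session

There is one attempt and no reset: what is moved stays moved. The work goes in short steps, each a Python script; the robot and the scene stay as the last script left them, time stands still between calls to the robot, and variables do not carry over. Pictures are saved under pics/ and viewed, and the job is handed in when it is done.

```bash
ls; mkdir -p pics; cat > h.py <<'E'
import numpy as np, cv2
from bench import *
def snap(cam,fn=None):
    im=read_camera(cam)
    if fn: cv2.imwrite('pics/'+fn,cv2.cvtColor(im,cv2.COLOR_RGB2BGR))
    return im
def ray(cam,px,P=None):
    P=P or camera_params(cam); K=np.array(P["K"]);T=np.array(P["camera_from_world"])
    R=T[:3,:3];t=T[:3,3]
    return -R.T@t, R.T@np.linalg.solve(K,[px[0],px[1],1])
def onz(cam,px,z,P=None):
    c,d=ray(cam,px,P); return c+d*(z-c[2])/d[2]
def proj(cam,p,P=None):
    P=P or camera_params(cam); K=np.array(P["K"]);T=np.array(P["camera_from_world"])
    q=K@(T[:3,:3]@np.array(p)+T[:3,3]); return q[:2]/q[2]
def tri(obs):
    A=np.zeros((3,3));b=np.zeros(3)
    for c,d in obs:
        d=d/np.linalg.norm(d);M=np.eye(3)-np.outer(d,d);A+=M;b+=M@c
    p=np.linalg.solve(A,b)
    return p,[np.linalg.norm(np.cross(p-c,d/np.linalg.norm(d))) for c,d in obs]
E
python3 - <<'E'
from h import *
print(read_time_s(),read_tcp_rot(),read_qpos())
for c in ["scene","side","wrist"]:
    snap(c,c+'0.png')
    P=camera_params(c);o,d=ray(c,(320,200),P);print(c,o.round(3),d.round(2))
    if c=="wrist":continue
    for n in ["spoon","spoon_grip","stand_hole","stand","pot_rim","carousel","pointer","jar_cap","handle_grip","rod"]:
        print(c,n,[(np.round(r["at"],1).tolist(),round(r["confidence"],2)) for r in tip_of(c,n)][:4])
print(read_time_s())
E
```

```text
pics
0.0 [ 9.82763983e-01  1.84860136e-01 -3.21810370e-04 -1.25721092e-03] [ 1.10119583  0.38381471  0.04384482  1.59957103 -0.01787245  1.16119475
 -0.04992183]
scene [1.16  0.373 0.863] [-0.56 -0.44 -0.7 ]
scene spoon [([305.7, 218.5], 0.77), ([264.7, 179.4], 0.51), ([252.6, 229.3], 0.35)]
scene spoon_grip [([305.7, 210.7], 0.82), ([259.1, 194.6], 0.78), ([283.7, 228.3], 0.77), ([268.6, 167.7], 0.7)]
scene stand_hole [([260.1, 205.0], 0.7), ([221.6, 184.7], 0.61)]
scene stand [([253.6, 232.4], 0.63)]
scene pot_rim []
scene carousel [([430.1, 288.3], 0.95)]
scene pointer [([436.6, 237.1], 0.77)]
scene jar_cap [([446.6, 303.6], 0.74), ([441.0, 230.9], 0.49)]
scene handle_grip [([439.2, 251.4], 0.73)]
scene rod [([237.7, 203.0], 0.51)]
side [0.25  0.638 0.721] [ 0.31 -0.73 -0.61]
side spoon [([282.7, 196.0], 0.76), ([347.1, 174.9], 0.53), ([305.9, 172.0], 0.48), ([307.1, 204.0], 0.48)]
side spoon_grip [([347.1, 163.4], 0.66), ([279.1, 181.3], 0.66), ([307.1, 157.9], 0.64), ([307.6, 190.1], 0.61)]
side stand_hole [([310.3, 170.7], 0.78)]
side stand [([310.2, 197.3], 0.77)]
side pot_rim [([232.7, 228.4], 0.69), ([366.5, 223.4], 0.61)]
side carousel [([272.6, 318.5], 0.94), ([308.8, 161.3], 0.3)]
side pointer [([346.4, 314.6], 0.71), ([305.5, 172.4], 0.43)]
side jar_cap [([223.5, 301.2], 0.87), ([380.2, 197.1], 0.38)]
side handle_grip [([267.5, 278.1], 0.86)]
side rod [([310.9, 159.6], 0.53)]
wrist [ 0.3   -0.581  0.375] [-0.26 -0.09 -0.96]
1.15
```

View pics/scene0.png

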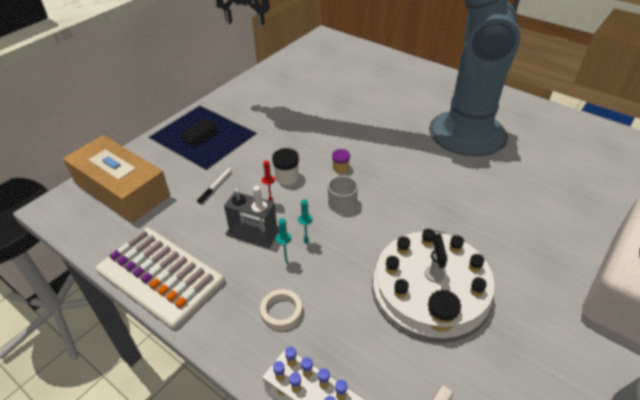

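View pics/side0.png

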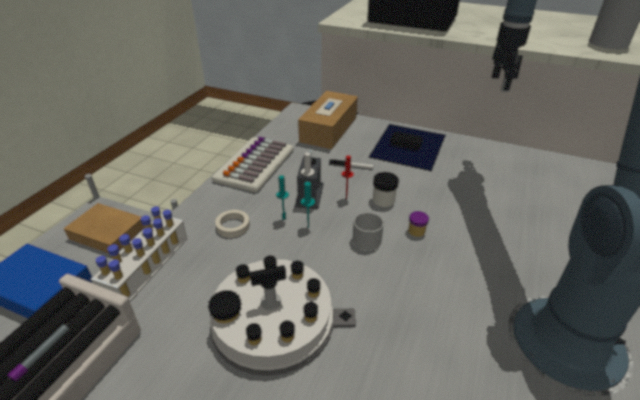

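View pics/wrist0.png

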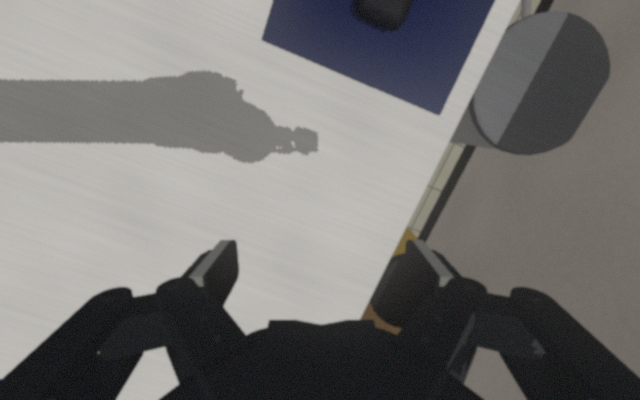

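The scene view shows the stand at about (252,218), with the white handle at (257,196) and the rod knob at (238,198). The look-alikes are red at (267,172) and turquoise at (305,210) and (283,232). The pot is at (342,192) and the carousel at (435,285), with its wide jar at (445,305). In the side view the white spoon is at (307,165), the pot at (367,231) and the pointer at (346,316). I'll enlarge the stand area and compute positions.

```bash
python3 - <<'E'
from h import *
a=cv2.imread('pics/scene0.png')[140:280,200:370]; b=cv2.imread('pics/side0.png')[130:260,250:400]
a=cv2.resize(a,(400,330),interpolation=cv2.INTER_CUBIC);b=cv2.resize(b,(380,330),interpolation=cv2.INTER_CUBIC)
cv2.imwrite('pics/crop0.png',np.hstack([a,b]))
def T(s,d): 
    p,e=tri([ray("scene",s),ray("side",d)]);return p.round(4),np.round(e,4)
print("white grip",T((259.1,194.6),(307.1,157.9)))
print("red",T((268.6,167.7),(347.1,163.4)))
print("turqA",T((305.7,210.7),(307.6,190.1)))
print("turqB",T((283.7,228.3),(279.1,181.3)))
print("hole", T((260.1,205),(310.3,170.7)), onz("scene",(260.1,205),.095),onz("side",(310.3,170.7),.095))
print("stand", onz("scene",(253.6,232.4),0),onz("side",(310.2,197.3),0))
print("handle",T((439.2,251.4),(267.5,278.1)))
print("car",onz("scene",(430.1,288.3),0),onz("side",(272.6,318.5),0))
print("jarcap",onz("scene",(446.6,303.6),.086),onz("side",(223.5,301.2),.086))
print("pointer",onz("side",(346.4,314.6),.012))
print("pot",onz("side",(366.5,223.4),.06),onz("scene",(342.5,185),.06))
for c in ["scene","side"]:
  snap(c)
  for n in ["pot","bench_jar","small_pot","tape","carousel_base","front_place"]:
    print(c,n,[(np.round(r["at"],1).tolist(),round(r["confidence"],2),onz(c,r["at"],0).round(3).tolist()) for r in tip_of(c,n)][:3])
E
```

```text
white grip (array([ 0.6404, -0.2001,  0.136 ]), array([0.003, 0.003]))
red (array([ 0.5498, -0.2542,  0.1148]), array([0.0013, 0.0013]))
turqA (array([ 0.5986, -0.1086,  0.1094]), array([0.0033, 0.0033]))
turqB (array([ 0.6716, -0.1062,  0.1178]), array([0.0018, 0.0018]))
hole (array([ 0.6349, -0.2073,  0.0951]), array([0.0023, 0.0023])) [ 0.63659768 -0.20469523  0.095     ] [ 0.63526646 -0.21103839  0.095     ]
stand [ 6.47717506e-01 -2.27492685e-01 -1.11022302e-16] [ 0.64100764 -0.22039368  0.        ]
handle (array([0.5466, 0.1777, 0.1247]), array([0.0021, 0.0021]))
car [0.5413845 0.1742304 0.       ] [0.54794242 0.17558256 0.        ]
jarcap [0.61491153 0.23428674 0.086     ] [0.61355541 0.23159214 0.086     ]
pointer [0.41171028 0.11795389 0.012     ]
pot [ 0.44681425 -0.10862991  0.06      ] [ 0.44625438 -0.11937085  0.06      ]
scene pot [([342.5, 202.2], 0.94, [0.443, -0.12, -0.0])]
scene bench_jar [([289.2, 173.8], 0.85, [0.441, -0.293, 0.0])]
scene small_pot [([342.0, 169.3], 0.89, [0.344, -0.193, 0.0]), ([263.9, 231.0], 0.73, [0.63, -0.211, 0.0]), ([279.4, 309.8], 0.55, [0.771, -0.042, 0.0])]
scene tape [([438.8, 231.7], 0.75, [0.389, 0.114, 0.0]), ([280.8, 313.3], 0.7, [0.775, -0.035, -0.0])]
scene carousel_base [([430.6, 290.9], 0.8, [0.547, 0.178, 0.0])]
scene front_place [([438.5, 231.1], 0.97, [0.388, 0.112, 0.0])]
side pot [([366.9, 240.3], 0.89, [0.444, -0.117, 0.0])]
side bench_jar [([379.8, 200.6], 0.89, [0.461, -0.281, 0.0]), ([351.8, 166.2], 0.4, [0.588, -0.411, 0.0])]
side small_pot [([418.4, 231.7], 0.7, [0.336, -0.197, 0.0]), ([368.1, 240.5], 0.18, [0.441, -0.117, 0.0])]
side tape [([235.7, 228.5], 0.85, [0.76, -0.03, 0.0])]
side carousel_base [([271.9, 319.0], 0.69, [0.549, 0.177, 0.0])]
side front_place [([316.0, 291.3], 0.6, [0.495, 0.077, 0.0])]
```

View pics/crop0.png

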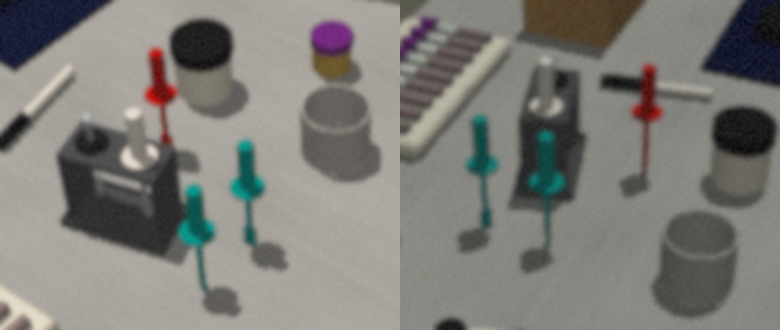

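The white spoon in the stand at (257,196) is the one meant: it hangs in the stand hole and rises from a white guard. The red and turquoise look-alikes stand free of the stand. Next I'll hover above it with the jaws across the stand's x axis and refine the position with the wrist camera.

```bash
cat >> h.py <<'E'
from scipy.spatial.transform import Rotation as Ro
def down(yaw): # tool y axis direction in world = jaws; tool x at angle yaw
    c,s=np.cos(yaw),np.sin(yaw)
    return Ro.from_matrix(np.array([[c,s,0],[s,-c,0],[0,0,-1]])).as_quat()
E
python3 - <<'E'
from h import *
rc=onz("scene",(239,199),.097); sc=np.array([.636,-.207])
d=sc-rc[:2]; print(rc,d,np.linalg.norm(d),np.degrees(np.arctan2(d[1],d[0])))
ya=np.arctan2(d[1],d[0])
for y in (ya,ya+np.pi):
    y=(y+np.pi)%(2*np.pi)-np.pi
    for p in ([.636,-.207,.27],[.445,-.117,.27],[.445,-.117,.133],[.636,-.207,.131]):
        q=inverse_kinematics(p,down(y)); print(y,None if q is None else np.round(q,2))
E
```

```text
[ 0.65200176 -0.25325556  0.097     ] [-0.01600176  0.04625556] 0.04894520476377155 109.08267517853162
1.9038518387488699 [ 0.6   0.45 -0.46  1.51  0.21  1.24  0.44]
1.9038518387488699 [ 0.67  0.02 -0.5   1.99  0.01  1.13  0.49]
1.9038518387488699 [ 0.64  0.22 -0.51  2.12  0.14  0.83  0.38]
1.9038518387488699 [ 0.61  0.59 -0.48  1.62  0.3   1.01  0.37]
-1.2377408148409224 [ 0.27  0.4  -0.03  1.52  0.01  1.21 -2.56]
-1.2377408148409224 [ 0.44  0.01 -0.28  2.    0.    1.13 -2.64]
-1.2377408148409224 [ 0.34  0.19 -0.19  2.13  0.05  0.82 -2.68]
-1.2377408148409224 [ 0.22  0.53  0.04  1.64 -0.02  0.97 -2.54]
```

```bash
python3 - <<'E'
from h import *
move_ptp([.636,-.207,.29],down(1.904))
print(read_time_s(),read_eef_pos())
P=camera_params("wrist");snap("wrist","wrist1.png")
for n in ["spoon","spoon_grip","stand_hole","stand","rod"]:
    print(n,[(np.round(r["at"],1).tolist(),round(r["confidence"],2)) for r in tip_of("wrist",n)][:4])
print(proj("wrist",[.636,-.207,.095],P),proj("wrist",[.64,-.2,.131],P),proj("wrist",[.636,-.207,.152],P))
snap("scene","scene1.png");snap("side","side1.png")
print(read_time_s())
E
```

```text
3.8833 [ 0.63499072 -0.20995842  0.28961433]
spoon [([241.6, 194.4], 0.9), ([326.0, 175.1], 0.86), ([318.7, 82.2], 0.64), ([376.1, 105.0], 0.62)]
spoon_grip [([329.6, 186.1], 0.85), ([236.6, 199.6], 0.77), ([380.4, 103.8], 0.67), ([317.7, 77.4], 0.58)]
stand_hole [([327.7, 180.2], 0.82)]
stand [([326.1, 180.8], 0.8)]
rod [([324.4, 215.9], 0.7), ([122.8, 92.2], 0.6)]
[321.26135995 178.02696162] [327.10455486 179.80295371] [321.29454583 189.57715173]
4.2833
```

View pics/wrist1.png

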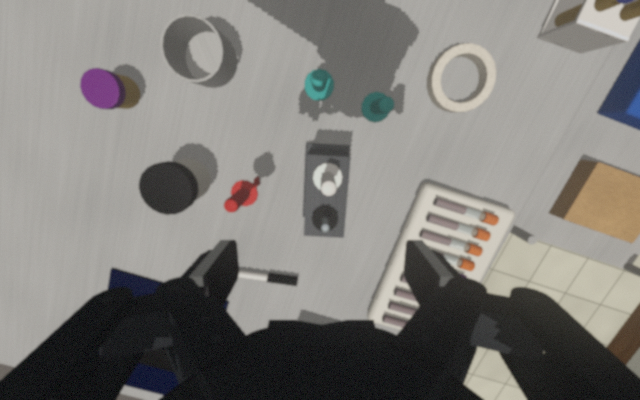

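The wrist view shows the white spoon's guard at about (327,179), the rod at (325,218), the red look-alike at (241,194), the turquoise ones at (318,84) and (376,106), and the pot mouth at (193,48). I'll refine the positions and grasp.

```bash
python3 - <<'E'
from h import *
P=camera_params("wrist")
g=onz("wrist",(329.6,186.1),.131,P);h=onz("wrist",(327.7,180.2),.095,P)
r=onz("wrist",(325,216),.097,P)
print(g,h,r,np.degrees(np.arctan2(*(h-r)[[1,0]])))
# white blob centroid guard
im=read_camera("wrist")
m=(im.min(2)>200).astype(np.uint8); m[:, :308]=0;m[:,346:]=0;m[:155]=0;m[205:]=0
n,l,s,c=cv2.connectedComponentsWithStats(m);print(s,c)
big=cv2.resize(im[140:245,280:370],(540,630),interpolation=cv2.INTER_CUBIC)
cv2.imwrite('pics/wcrop1.png',big[:,:,::-1])
obs=[ray("wrist",(329.6,186.1),P),ray("scene",(259.1,194.6)),ray("side",(307.1,157.9))]
print(tri(obs))
obs=[ray("wrist",(327.7,180.2),P),ray("scene",(260.1,205)),ray("side",(310.3,170.7))]
print(tri(obs))
print(onz("wrist",(193,48),.06,P))
print(read_time_s())
E
```

```text
[ 0.64579038 -0.20259588  0.131     ] [ 0.64512975 -0.20406171  0.095     ] [ 0.65653651 -0.24628858  0.097     ] 105.11653875165284
[[     0      0    640    400 255818]
 [   313    168     10     19     86]
 [   335    176      3     10     25]
 [   321    186     10     10     71]] [[319.49786958 199.51205545]
 [316.29069767 176.39534884]
 [336.08       180.92      ]
 [325.22535211 190.5915493 ]]
(array([ 0.64221429, -0.20061135,  0.13630273]), [np.float64(0.0031038750991400823), np.float64(0.0034740437538633984), np.float64(0.003483504951908798)])
(array([ 0.63879007, -0.2045942 ,  0.09764906]), [np.float64(0.006171476359737588), np.float64(0.0017512119581987522), np.float64(0.005876408231376326)])
[ 0.44963152 -0.11478272  0.06      ]
4.3333
```

View pics/wcrop1.png

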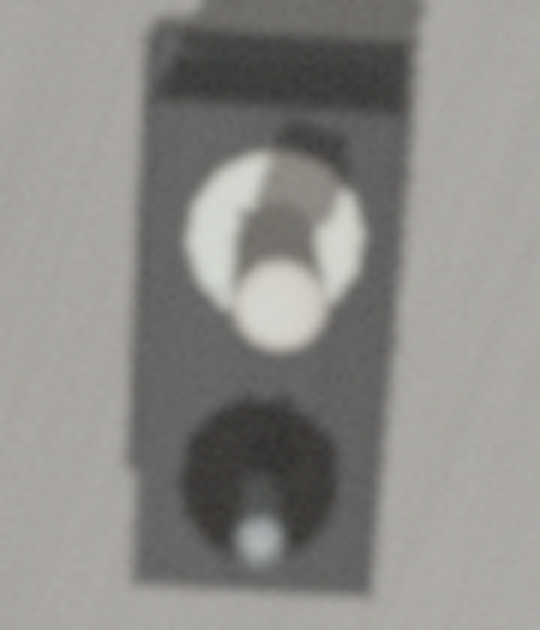

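```bash
python3 - <<'E'
from h import *
P=camera_params("wrist")
A=onz("wrist",(326,179.7),.098,P);B=onz("wrist",(326.7,190.8),.152,P);R=onz("wrist",(323.3,219.7),.098,P)
print(A,B,R,np.linalg.norm(A-R),np.degrees(np.arctan2(*(A-R)[[1,0]])))
print(read_eef_pos(),Ro.from_quat(read_tcp_rot()).as_matrix().round(3))
for c in ["scene","side"]: print(c,proj(c,B),proj(c,A))
a=cv2.imread('pics/scene0.png')[170:240,225:290]; b=cv2.imread('pics/side0.png')[140:210,280:345]
cv2.imwrite('pics/crop2.png',np.hstack([cv2.resize(x,None,fx=6,fy=6,interpolation=cv2.INTER_CUBIC) for x in(a,b)]))
E
```

```text
[ 0.64284302 -0.20344772  0.098     ] [ 0.64251482 -0.20347319  0.152     ] [ 0.65609047 -0.25095034  0.098     ] 0.04931524935080673 105.58263162260192
[ 0.63595985 -0.20706281  0.29000748] [[-0.327  0.945 -0.   ]
 [ 0.945  0.327  0.   ]
 [ 0.    -0.    -1.   ]]
scene [255.9698883  187.64624336] [258.44966619 205.90379873]
side [306.13802932 152.65372968] [306.40213716 170.60203429]
```

View pics/crop2.png

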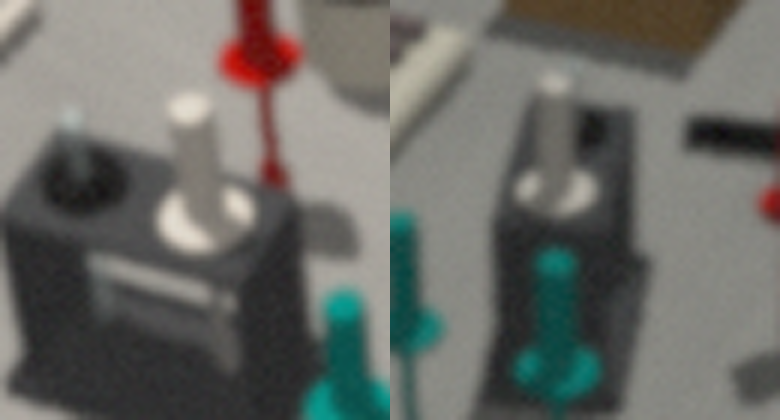

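Predictions from the wrist measurement fall on the spoon in both fixed views, within about 2 px. The spoon is at (0.643,-0.2035) and the stand's y axis is at about 105.8°. Grasping now.

```bash
python3 - <<'E'
from h import *
q=down(np.radians(105.8))
move_gripper(.045,30)
movel([.643,-.2035,.20],q); pause(.2)
movel([.643,-.2035,.132],q,.1); pause(.2)
print(read_eef_pos(),read_ft_force())
snap("scene","scene2.png");snap("side","side2.png")
move_gripper(0,30); pause(.2)
print(read_finger_gap(),read_eef_pos(),read_ft_force(),read_ft_torque(),read_time_s())
a=snap("scene")[140:260,190:330];b=snap("side")[100:220,240:380];
cv2.imwrite('pics/g2.png',np.hstack([cv2.resize(x,None,fx=2.8,fy=2.8,interpolation=cv2.INTER_CUBIC) for x in(a,b)])[:,:,::-1])
E
```

```text
[ 0.64375118 -0.20364629  0.13311372] [-1.01401705  0.02999176  0.78427193]
0.015366453361529486 [ 0.64315973 -0.20354806  0.13223738] [ 0.86367011 -0.82558124  1.53119304] [-0.02212096  0.07208079  0.02943848] 7.4583
```

View pics/g2.png

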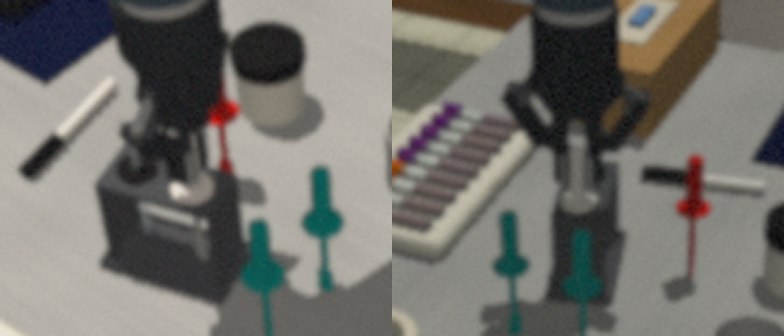

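```bash
python3 - <<'E'
from h import *
q=down(np.radians(105.8))
movel([.643,-.2035,.28],q,.12)
movel([.447,-.116,.28],q,.2); pause(.3)
print(read_finger_gap(),read_eef_pos(),read_time_s())
for c in("scene","side"):
    snap(c,c+"3.png")
    for n in("spoon","spoon_tip","pot_rim","pot"): print(c,n,[(np.round(r["at"],1).tolist(),round(r["confidence"],2)) for r in tip_of(c,n)][:5])
    print(proj(c,read_eef_pos()-[0,0,.036]),proj(c,read_eef_pos()-[0,0,.113]))
a=cv2.imread("pics/scene3.png")[80:220,270:410];b=cv2.imread("pics/side3.png")[120:260,300:440]
cv2.imwrite('pics/g3.png',np.hstack([cv2.resize(x,None,fx=2.8,fy=2.8,interpolation=cv2.INTER_CUBIC) for x in(a,b)]))
E
```

```text
0.014991735398791946 [ 0.4473875  -0.11611789  0.27984566] 10.4667
scene spoon [([346.6, 118.8], 0.7), ([284.3, 239.2], 0.66), ([304.4, 217.1], 0.58), ([268.5, 181.4], 0.56)]
scene spoon_tip [([285.4, 263.5], 0.78), ([306.0, 243.6], 0.74), ([270.8, 203.4], 0.58), ([429.0, 291.8], 0.57), ([342.6, 152.1], 0.49)]
scene pot_rim [([340.3, 183.7], 0.92), ([240.4, 203.0], 0.63)]
scene pot []
[345.22850933 121.643922  ] [344.43822456 150.3181665 ]
side spoon [([308.2, 202.7], 0.76), ([369.9, 154.9], 0.66), ([281.3, 195.1], 0.63), ([348.2, 174.7], 0.5), ([352.7, 167.9], 0.26)]
side spoon_tip [([283.4, 220.3], 0.8), ([343.5, 196.8], 0.67), ([371.7, 183.5], 0.66), ([307.6, 227.4], 0.54), ([318.2, 294.0], 0.28)]
side pot_rim [([368.3, 224.0], 0.77), ([369.0, 239.6], 0.73)]
side pot [([370.4, 238.4], 0.82)]
[373.43274129 154.48172046] [370.73292166 184.45628986]
```

View pics/g3.png

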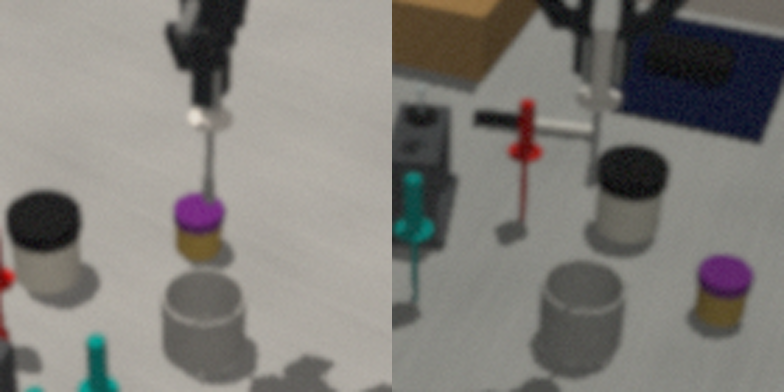

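The spoon is held upright. Its tip is within 2 px of the prediction in both views, at scene (344,150) and side (371,185). The pot mouth is at scene (342.5,187) and side (367.5,224.6). Dipping.

```bash
python3 - <<'E'
from h import *
p=[onz("scene",(342.5,187),.06),onz("side",(367.5,224.6),.06)];print(p)
m=np.mean(p,0); q=down(np.radians(105.8))
print(m, onz("side",(370.5,238.4),0))
c=[m[0]-.0005,m[1]]
movel([*c,.2],q,.2); pause(.15)
movel([*c,.137],q,.08); pause(.3)
print(read_eef_pos(),read_ft_force(),read_time_s())
snap("scene","scene4.png");snap("side","side4.png")
a=cv2.imread("pics/scene4.png")[100:240,270:410];b=cv2.imread("pics/side4.png")[140:280,300:440]
cv2.imwrite('pics/g4.png',np.hstack([cv2.resize(x,None,fx=2.8,fy=2.8,interpolation=cv2.INTER_CUBIC) for x in(a,b)]))
E
```

```text
[array([ 0.45188574, -0.11533759,  0.06      ]), array([ 0.44334322, -0.10547009,  0.06      ])]
[ 0.44761448 -0.11040384  0.06      ] [ 0.43823813 -0.12678171  0.        ]
[ 0.44743426 -0.11050385  0.1374302 ] [-0.40410426 -1.57656609 -1.42812355] 12.9
```

View pics/g4.png

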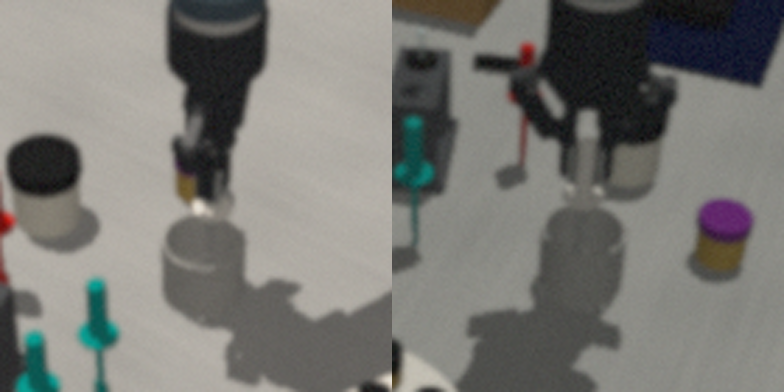

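The spoon is inside the pot's mouth with its guard above the rim, and nothing is in contact. I'll go 5 mm deeper, then bring it out and back to the hole.

```bash
python3 - <<'E'
from h import *
q=down(np.radians(105.8))
c=[.4471,-.1108]
movel([*c,.132],q,.06); pause(.3)
print(read_eef_pos(),read_ft_force())
movel([*c,.28],q,.15)
movel([.643,-.2035,.28],q,.2); pause(.3)
print(read_finger_gap(),read_eef_pos(),read_time_s())
for k in("scene","side"):
    snap(k,k+"5.png")
    print(proj(k,read_eef_pos()-[0,0,.036]),proj(k,read_eef_pos()-[0,0,.113]),proj(k,[.643,-.2035,.095]))
a=cv2.imread("pics/scene5.png")[110:250,200:340];b=cv2.imread("pics/side5.png")[90:230,240:380]
cv2.imwrite('pics/g5.png',np.hstack([cv2.resize(x,None,fx=2.8,fy=2.8,interpolation=cv2.INTER_CUBIC) for x in(a,b)]))
snap("wrist","w5.png")
E
```

```text
[ 0.44720006 -0.11079898  0.13206195] [ 0.16077482 -0.02869812 -0.74981935]
0.015337462869999575 [ 0.64267725 -0.20332628  0.28041348] 16.2167
[251.0489893  153.36799507] [255.15088489 182.30077507] [258.52095024 206.90661881]
[305.29997389 119.2214736 ] [305.90654693 147.3321057 ] [306.37591234 171.5453549 ]
```

View pics/g5.png

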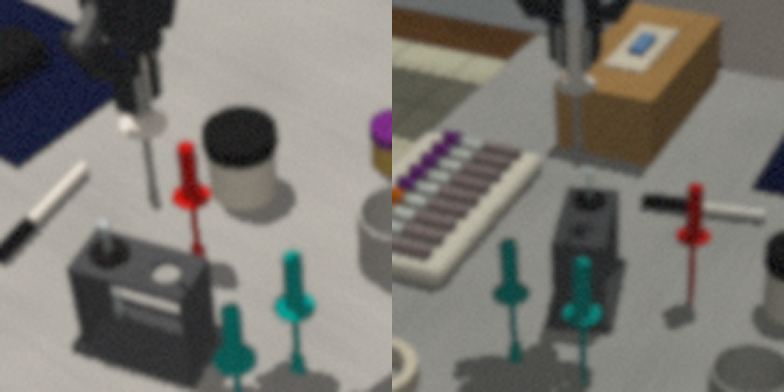

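View pics/w5.png

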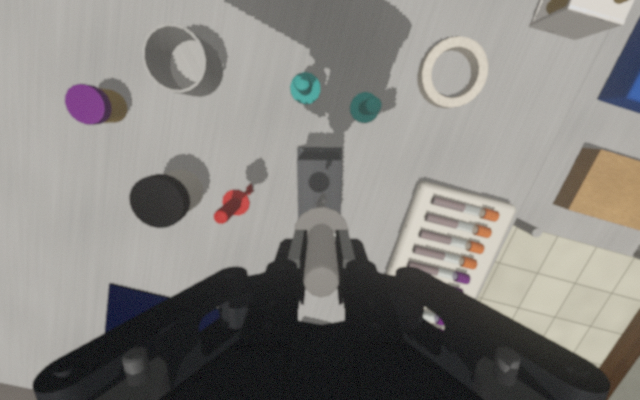

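The empty hole is at scene (259.6,207.1), side (307.1,172.5) and wrist (318.5,182). The spoon tip hangs where predicted. I'll check the alignment numerically, then lower it.

```bash
python3 - <<'E'
from h import *
P=camera_params("wrist")
print(onz("wrist",(318.5,182),.095,P),onz("scene",(259.6,207.1),.095),onz("side",(307.1,172.5),.095))
E
```

```text
[ 0.64193318 -0.20381094  0.095     ] [ 0.6420313  -0.20121354  0.095     ] [ 0.6394805  -0.20023522  0.095     ]
```

```bash
python3 - <<'E'
from h import *
q=down(np.radians(105.8)); c=[.6424,-.2029]
movel([*c,.225],q,.15); pause(.2)
print(read_ft_force())
movel([*c,.18],q,.06); print(read_ft_force())
movel([*c,.1345],q,.06);pause(.2); print(read_eef_pos(),read_ft_force(),read_ft_torque(),read_time_s())
a=snap("scene")[140:260,190:330];b=snap("side")[100:220,240:380];
cv2.imwrite('pics/g6.png',np.hstack([cv2.resize(x,None,fx=2.8,fy=2.8,interpolation=cv2.INTER_CUBIC) for x in(a,b)])[:,:,::-1])
E
```

```text
[ 1.00277563  0.21572817 -0.59854621]
[ 0.69787936  0.36828893 -0.81710889]
[ 0.64282631 -0.20298021  0.1351688 ] [-0.05634764  0.30181585  0.07381405] [-0.00634494  0.0228326  -0.0226627 ] 19.0917
```

View pics/g6.png

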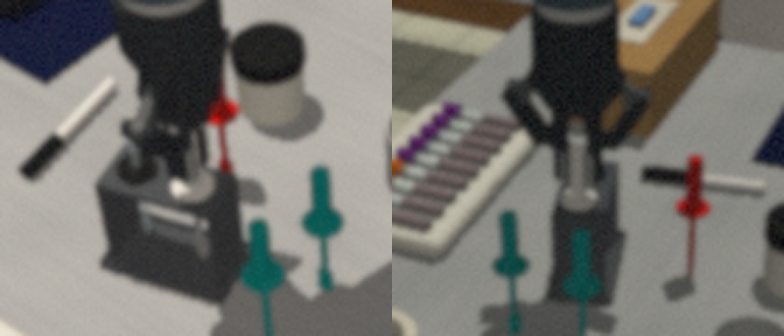

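The spoon is down in the hole with its guard just above the plate and no contact forces. Releasing it and retreating, then looking at the carousel.

```bash
python3 - <<'E'
from h import *
q=down(np.radians(105.8)); c=[.6424,-.2029]
movel([*c,.1325],q,.05); pause(.1)
move_gripper(.045,30); pause(.2)
movel([*c,.27],q,.15)
print(read_time_s(),read_ft_force())
a=snap("scene","scene7.png")[140:260,190:330];b=snap("side","side7.png")[100:220,240:380];
cv2.imwrite('pics/g7.png',np.hstack([cv2.resize(x,None,fx=2.8,fy=2.8,interpolation=cv2.INTER_CUBIC) for x in(a,b)])[:,:,::-1])
for k in("scene","side"): print(k,[(np.round(r["at"],1).tolist(),round(r["confidence"],2)) for r in tip_of(k,"spoon")])
for k in range(-180,181,30):
    Q=inverse_kinematics([.547,.178,.26],down(np.radians(k))); print(k,None if Q is None else np.round(Q,2))
E
```

```text
21.2 [-0.02389042  0.32261707 -0.9049665 ]
scene [([282.7, 240.0], 0.89), ([306.6, 218.7], 0.77), ([257.6, 205.7], 0.57), ([265.7, 179.6], 0.54)]
side [([225.8, 299.6], 0.73), ([283.1, 196.7], 0.64), ([307.6, 199.7], 0.48), ([304.5, 169.9], 0.45)]
-180 [ 0.34  0.36 -0.88  1.74  0.3   1.19  0.95]
-150 [ 0.38  0.38 -0.93  1.74  0.32  1.19  1.45]
-120 [ 0.43  0.41 -1.01  1.73  0.37  1.21  1.94]
-90 [ 0.49  0.45 -1.1   1.73  0.42  1.23  2.43]
-60 [-1.4   0.61  1.39  1.81 -0.63  1.27 -2.46]
-30 [-0.1   0.26 -0.33  1.76  0.09  1.14 -2.55]
0 [-0.04  0.26 -0.4   1.75  0.11  1.15 -2.05]
30 [ 0.02  0.27 -0.47  1.75  0.13  1.15 -1.54]
60 [ 0.08  0.28 -0.55  1.75  0.16  1.15 -1.04]
90 [ 0.15  0.3  -0.63  1.75  0.19  1.16 -0.54]
120 [ 0.22  0.32 -0.72  1.74  0.22  1.17 -0.04]
150 [ 0.28  0.34 -0.8   1.74  0.26  1.18  0.46]
180 [ 0.34  0.36 -0.88  1.74  0.3   1.19  0.95]
```

View pics/g7.png

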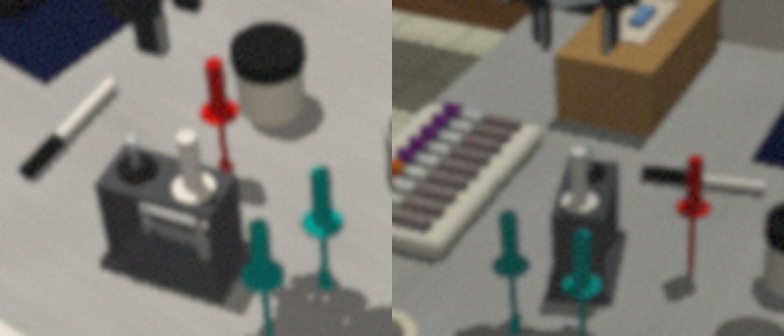

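The spoon is back, upright with its guard seated on the stand: scene (257.6,205.7), the same as before. Now I'll hover over the carousel with the tool x axis along the bar.

```bash
python3 - <<'E'
from h import *
move_ptp([.547,.178,.31],down(np.radians(39.5))); pause(.3)
print(read_time_s(),read_eef_pos())
snap("wrist","w8.png"); P=camera_params("wrist")
for n in ["carousel","handle_grip","jar_cap","pointer","carousel_base"]:
    print(n,[(np.round(r["at"],1).tolist(),round(r["confidence"],2)) for r in tip_of("wrist",n)][:4])
for p in ([.547,.178,.132],[.547,.178,.146],[.6137,.2328,.086],[.412,.118,.012]): print(proj("wrist",p,P))
np.savez("P8.npz",**{k:np.array(v) for k,v in P.items() if k in("K","camera_from_world")})
E
```

```text
23.2333 [0.54732417 0.17728074 0.30984489]
carousel [([319.7, 167.0], 0.84), ([535.3, 268.0], 0.66), ([519.4, 139.5], 0.46), ([572.8, 298.5], 0.42)]
handle_grip [([321.2, 182.8], 0.62)]
jar_cap [([326.1, 104.9], 0.79)]
pointer [([300.1, 255.0], 0.89), ([571.9, 299.5], 0.43)]
carousel_base [([319.6, 165.5], 0.58)]
[319.93194489 184.52262833]
[319.86661609 187.39790482]
[320.12629193 105.39689123]
[296.67882671 252.19559661]
```

View pics/w8.png

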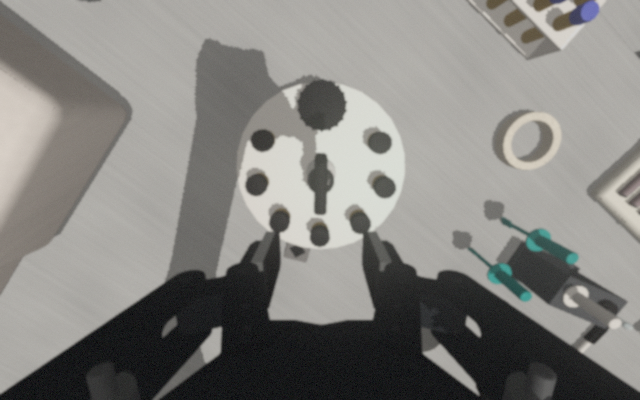

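The wrist view shows the carousel with the wide jar cap at (322,104), the bar at (320,183) running vertically, and the pointer at (298,252). I'll fit the axis from the caps and measure the bar and pointer directions.

```bash
python3 - <<'E'
from h import *
from scipy.optimize import least_squares
f=np.load("P8.npz");P=dict(K=f["K"],camera_from_world=f["camera_from_world"])
im=cv2.imread("pics/w8.png");g=im.max(2)
m=(g<75).astype(np.uint8)
yy,xx=np.mgrid[:400,:640]; m[(xx-321)**2+(yy-165)**2>84**2]=0
m[(xx-321)**2+(yy-165)**2<0]=0
n,l,s,c=cv2.connectedComponentsWithStats(m)
for i in range(1,n):
    if s[i,4]>60: print(s[i],c[i].round(1))
pts=np.array([(322,105),(263,139),(379,141.5),(257,183),(384,186),(280,218),(360,220.5),(319,233)],float)
W=np.array([onz("wrist",p,.086,P)[:2] for p in pts])
r=least_squares(lambda v:np.hypot(*(W-v[:2]).T)-v[2],[.547,.178,.085]);print(r.x,r.fun.round(4))
r2=least_squares(lambda v:np.hypot(*(W-v[:2]).T)-.085,[.547,.178]);print(r2.x,r2.fun.round(4))
ax=r2.x
print("deckc",onz("wrist",(321.5,165),.05,P), "handle",onz("wrist",(321,183.5),.146,P),onz("wrist",(321.2,182.8),.132,P))
j=W[0]-ax;print("jar ang",np.degrees(np.arctan2(j[1],j[0])))
for px in((298,252),(300.1,255)):
  p=onz("wrist",px,.012,P)[:2];d=p-ax;print("ptr",p,np.hypot(*d),np.degrees(np.arctan2(d[1],d[0])))
for k,px in(("side",(346.4,314.6)),):
  p=onz(k,px,.012)[:2];d=p-ax;print("ptr side",p,np.hypot(*d),np.degrees(np.arctan2(d[1],d[0])))
big=cv2.resize(im[75:275,230:410],(720,800)[0:2] and (540,600),interpolation=cv2.INTER_CUBIC);cv2.imwrite("pics/w8c.png",big)
sd=cv2.imread("pics/side7.png")[240:370,200:370];cv2.imwrite("pics/side7c.png",cv2.resize(sd,(680,520),interpolation=cv2.INTER_CUBIC))
E
```

```text
[ 299   81   40   48 1059] [314.9 103.3]
[252 130  21  20 320] [262.1 139.6]
[247 175  20  19 284] [256.2 183.9]
[271 211  17  27 271] [278.9 221.8]
[312 226  15  19 180] [318.2 235.3]
[0.55131683 0.18036995 0.08229293] [-0.0003  0.0004 -0.0006  0.0006  0.0007 -0.0009  0.0003 -0.0002]
[0.55185524 0.18078073] [-0.0037 -0.0026 -0.0036 -0.0019 -0.0019 -0.0031 -0.0019 -0.0023]
deckc [0.55540013 0.1826076  0.05      ] handle [0.55104957 0.17976894 0.146     ] [0.54941378 0.17815676 0.132     ]
jar ang 38.48910567683915
ptr [0.41368125 0.11652207] 0.15238513386484412 -155.05892859256727
ptr [0.41159892 0.11041574] 0.15691739918475517 -153.35760266413178
ptr side [0.41171028 0.11795389] 0.15358327245768127 -155.85335670165827
```

View pics/w8c.png

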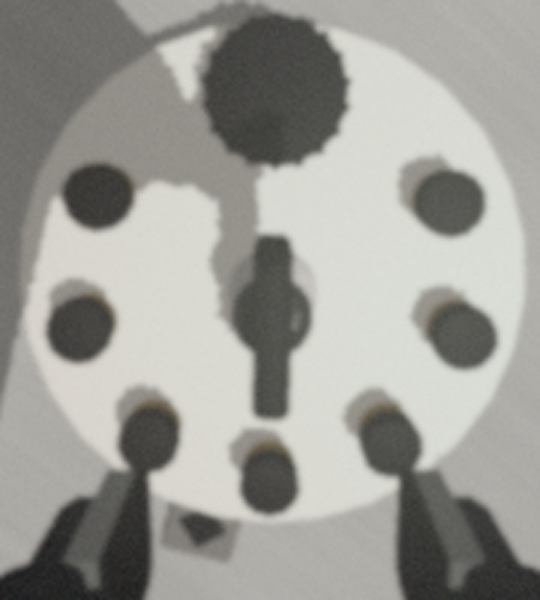

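View pics/side7c.png

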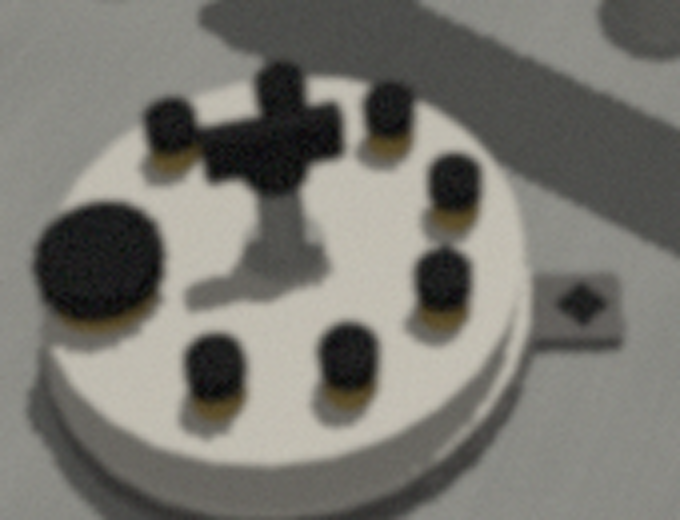

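```bash
python3 - <<'E'
from h import *
f=np.load("P8.npz");P=dict(K=f["K"],camera_from_world=f["camera_from_world"])
a=onz("wrist",(320.7,154),.146,P);b=onz("wrist",(320,214.3),.146,P)
print("bar",a,b,np.linalg.norm(a-b),(a+b)/2,np.degrees(np.arctan2(*(a-b)[[1,0]])))
# ptr direction in wrist, relative to fit axis
ax=np.array([.55131683,.18036995]);p=onz("wrist",(297.3,251.3),.012,P)[:2]-ax;print(np.hypot(*p),np.degrees(np.arctan2(p[1],p[0])))
w=onz("wrist",(321.8,104.5),.086,P)[:2]-ax;print("jar",np.hypot(*w),np.degrees(np.arctan2(w[1],w[0])))
# side/scene bar: ends
sc=cv2.imread("pics/side7.png")
# side: caps circle fit
pts=np.array([(100,258),(169,123),(281,83),(389,105),(456,178),(444,274),(349,350),(216,361)],float)/4+[200,240]
W=np.array([onz("side",q,.086)[:2] for q in pts])
from scipy.optimize import least_squares
r=least_squares(lambda v:np.hypot(*(W-v[:2]).T)-v[2],[.547,.178,.085]);print("side axis",r.x,r.fun.round(4))
d=W[0]-r.x[:2];print("jar side",np.degrees(np.arctan2(d[1],d[0])))
p=onz("side",(581/4+200,303/4+240),.012)[:2]-r.x[:2];print("ptr side",np.hypot(*p),np.degrees(np.arctan2(p[1],p[0])))
E
```

```text
bar [0.57490606 0.19981224 0.146     ] [0.52373098 0.15869451 0.146     ] 0.06564721514846006 [0.54931852 0.17925337 0.146     ] 38.78090061449644
0.1507823600672728 -155.6542912069977
jar 0.08251015380662022 38.65228755529277
side axis [0.54284153 0.18178516 0.08409719] [ 0.0004 -0.0007  0.0007 -0.0003  0.      0.0002 -0.0002 -0.0001]
jar side 40.75750618573417
ptr side 0.14329656517335104 -155.103281657396
```

The axis is at about (0.5475,0.179), the bar and jar at about 39°, and the pointer direction at about 204.5°. So the turn is about +165.5°, all within joint 7's range. Gripping the bar now.

```bash
python3 - <<'E'
from h import *
q=down(np.radians(39.)); c=[.5475,.179]
move_gripper(.06,40)
movel([*c,.21],q,.2); pause(.1)
f0=read_ft_force()
movel([*c,.136],q,.12); pause(.2)
print(read_eef_pos(),f0,read_ft_force())
move_gripper(0,40); pause(.3)
print(read_finger_gap(),read_eef_pos(),read_ft_force(),read_ft_torque(),read_time_s())
a=snap("scene","scene9.png")[170:350,350:530];b=snap("side","side9.png")[210:390,180:360];
cv2.imwrite('pics/g9.png',np.hstack([cv2.resize(x,None,fx=2.2,fy=2.2,interpolation=cv2.INTER_CUBIC) for x in(a,b)])[:,:,::-1])
E
```

```text
[0.54832175 0.17935347 0.13714657] [-0.00076127  0.00924631 -0.04038541] [ 1.34828439  0.38007642 -0.32147246]
0.013081065063110334 [0.54785419 0.17863407 0.13626526] [ 1.40323768e-04 -8.74205915e-01  2.74750094e+00] [-0.28762794  0.004741   -0.03313864] 26.325
```

View pics/g9.png

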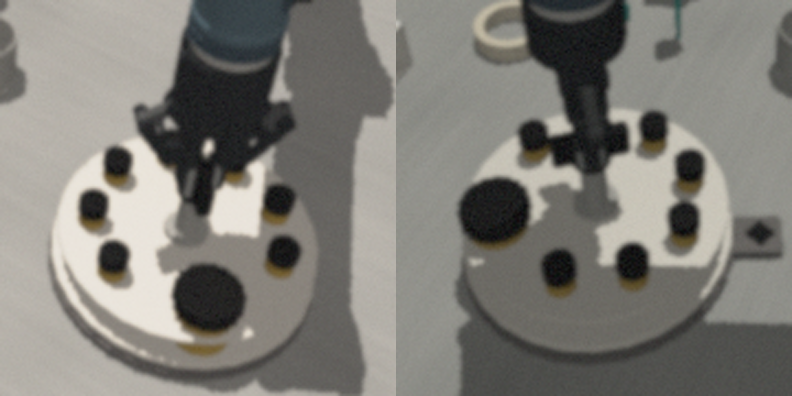

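The bar is gripped with a gap of 13 mm and low forces. I'll turn in steps while watching the forces.

```bash
python3 - <<'E'
from h import *
c=[.5475,.179]
for y in (54,75):
    t=read_time_s()
    movel([*c,.136],down(np.radians(y)),.1); 
    print(y,round(read_time_s()-t,2),read_eef_pos().round(4),read_ft_force().round(1),read_ft_torque().round(2),round(read_finger_gap(),4))
pause(.2);print(read_eef_pos().round(4),read_ft_force().round(1),read_ft_torque().round(2),read_time_s())
snap("side","side10.png")
E
```

```text
54 0.41 [0.5476 0.1789 0.1363] [-0.7 -2.1  5.3] [-0.35  0.12  0.07] 0.0132
75 0.52 [0.5471 0.1791 0.1363] [-0.6 -1.2  5.9] [-0.34  0.29  0.01] 0.0136
[0.5471 0.1791 0.1363] [-1.3 -1.7  5.2] [-0.38  0.29  0.01] 27.55
```

View pics/side10.png

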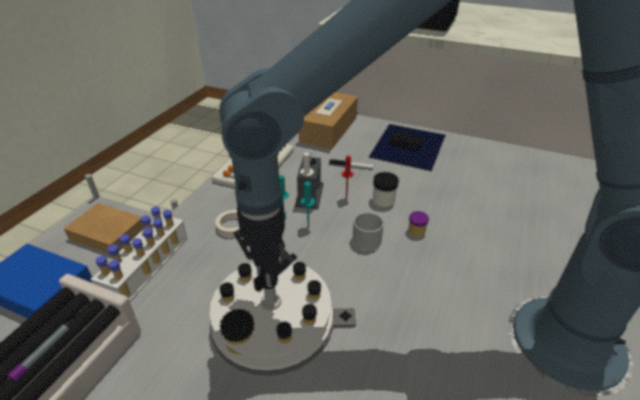

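The carousel follows, with the jar now at side (237,325), and forces stay low. Continuing to just before the target.

```bash
python3 - <<'E'
from h import *
c=[.5475,.179]
for y in (97,119,141,163,185,202):
    movel([*c,.136],down(np.radians(y)),.1); 
    F=read_ft_force(); print(y,read_eef_pos().round(4),F.round(1),read_ft_torque().round(2),round(read_finger_gap(),4))
    if np.linalg.norm(F)>30: print("STOP");break
pause(.3);R=Ro.from_quat(read_tcp_rot()).as_matrix();print("yaw",np.degrees(np.arctan2(R[1,0],R[0,0])),read_qpos().round(2),read_time_s())
snap("wrist","w11.png");snap("side","side11.png");snap("scene","scene11.png")
P=camera_params("wrist");np.savez("P11.npz",K=np.array(P["K"]),camera_from_world=np.array(P["camera_from_world"]))
s=cv2.imread("pics/side11.png")[230:380,200:380];cv2.imwrite("pics/side11c.png",cv2.resize(s,(720,600),interpolation=cv2.INTER_CUBIC))
E
```

```text
97 [0.5466 0.1792 0.1363] [-2.3 -2.7  6.5] [-0.37  0.44 -0.01] 0.0133
119 [0.5461 0.179  0.1363] [-4.3 -2.4  8.3] [-0.45  0.66  0.03] 0.0131
141 [0.5457 0.1787 0.1363] [-5.  -4.   9.9] [-0.54  0.91  0.03] 0.0132
163 [0.5454 0.1782 0.1363] [-6.5 -5.7 11.1] [-0.68  1.01  0.03] 0.0136
185 [0.5454 0.1777 0.1363] [-7.1 -5.8 11.6] [-0.92  1.16  0.06] 0.0132
202 [0.5455 0.1773 0.1362] [-6.7 -7.  12. ] [-1.04  1.09  0.03] 0.0133
yaw -158.1275928671929 [ 0.43  0.62 -1.05  1.84  0.61  1.06  1.1 ] 31.0167
```

View pics/side11c.png

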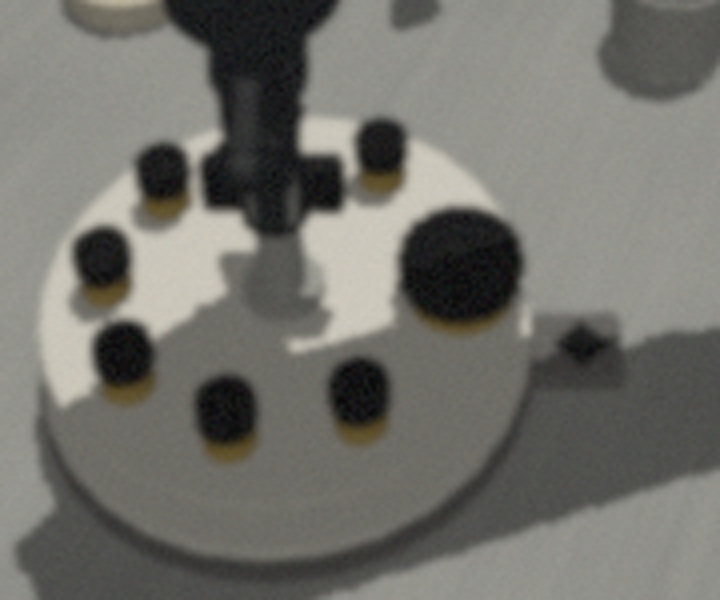

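View pics/w11.png

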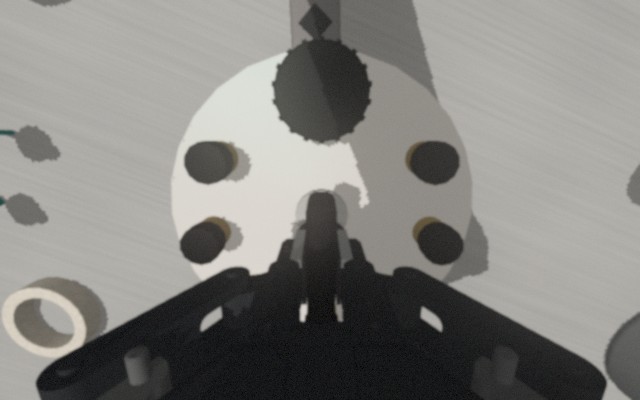

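The wrist view now shows the bar (column 321), the jar cap (321.5,91) and the pointer diamond (315.5,21) nearly in line, with a few degrees to go. I'll compute the remaining angle from the wrist and side views.

```bash
python3 - <<'E'
from h import *
from scipy.optimize import least_squares
Y=np.radians([39,54,75,97,119,141,163,185,201.9]);T=np.array([[.54785,.17863],[.5476,.1789],[.5471,.1791],[.5466,.1792],[.5461,.179],[.5457,.1787],[.5454,.1782],[.5454,.1777],[.5455,.1773]])
n=np.c_[-np.sin(Y),np.cos(Y)];a,res,_,_=np.linalg.lstsq(n,(n*T).sum(1),rcond=None);print("axis kin",a,(n@a-(n*T).sum(1)).round(4))
f=np.load("P11.npz");P=dict(K=f["K"],camera_from_world=f["camera_from_world"])
im=cv2.imread("pics/w11.png")
cv2.imwrite("pics/w11c.png",cv2.resize(im[0:220,160:480],(800,550),interpolation=cv2.INTER_CUBIC))
ptr=onz("wrist",(315.5,21.5),.012,P)[:2];j=onz("wrist",(321.7,91),.086,P)[:2]
ang=lambda d:np.degrees(np.arctan2(d[1],d[0]))%360
for ax in (a,[.548,.179],[.5455,.1775]):
    ax=np.array(ax);print("W",ax,"ptr",np.hypot(*(ptr-ax)),ang(ptr-ax),"jar",np.hypot(*(j-ax)),ang(j-ax), "line ptr-jar",ang(ptr-j))
# side
cap=np.array([[461,265],[380,146],[162,172],[102,257],[123,352],[227,410],[360,391]],float)/4+[200,230]
W=np.array([onz("side",q,.086)[:2] for q in cap])
r=least_squares(lambda v:np.hypot(*(W-v[:2]).T)-.085,[.547,.178]);print("side axis",r.x,r.fun.round(4))
d=W[0]-r.x;p=onz("side",(581/4+200,343.5/4+230),.012)[:2]
print("S jar",ang(d),"ptr",np.hypot(*(p-r.x)),ang(p-r.x),"line",ang(p-W[0]))
E
```

```text
axis kin [0.54677652 0.17779896] [ 0.  0. -0. -0. -0.  0. -0.  0.  0.]
W [0.54677652 0.17779896] ptr 0.14366795781688688 203.78418793927833 jar 0.08402812602796446 201.81509110123378 line ptr-jar 206.5534898714199
W [0.548 0.179] ptr 0.1452731630644911 204.02304436249185 jar 0.08561285941746176 202.2570446872488 line ptr-jar 206.5534898714199
W [0.5455 0.1775] ptr 0.14237948841425224 203.88126800378222 jar 0.08273215810548658 201.95139877506458 line ptr-jar 206.5534898714199
side axis [0.54130837 0.18445617] [-0.0013 -0.0018 -0.0013 -0.001  -0.0009 -0.0006 -0.0013]
S jar 200.1494465590924 ptr 0.14303267075018272 206.00516436047923 line 214.14136124838947
```

View pics/w11c.png

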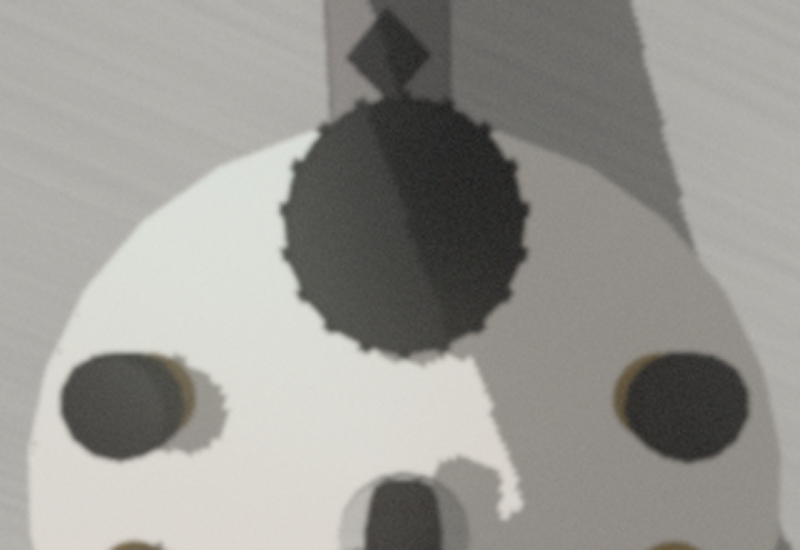

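Fitting the axis from the gripped motion gives (0.5468,0.1778) with residuals under 0.1 mm. From that axis, the wrist camera puts the jar at 201.8° and the pointer at 203.8–204.2°. The side view, corrected for the cap bias, puts the pointer at about 202.7°. I'll turn to about 203.9° and recentre on the fitted axis.

```bash
python3 - <<'E'
from h import *
a=np.array([.54678,.17780])
movel([*a,.136],down(np.radians(204.0)),.05); pause(.4)
R=Ro.from_quat(read_tcp_rot()).as_matrix();print("yaw",np.degrees(np.arctan2(R[1,0],R[0,0]))%360,read_eef_pos().round(4),read_ft_force().round(1),read_ft_torque().round(2),read_finger_gap(),read_time_s())
P=camera_params("wrist");im=snap("wrist","w12.png");snap("side","side12.png");snap("scene","scene12.png")
ang=lambda d:np.degrees(np.arctan2(d[1],d[0]))%360
snap("wrist")
for n in("pointer","jar_cap","front_place"):
    print(n,[(np.round(r["at"],1).tolist(),round(r["confidence"],2)) for r in tip_of("wrist",n)][:3])
print("expect ptr",proj("wrist",[*(a+.145*np.array([np.cos(np.radians(203.9)),np.sin(np.radians(203.9))])),.012],P), "jar",proj("wrist",[*(a+.085*np.array([np.cos(np.radians(203.9)),np.sin(np.radians(203.9))])),.086],P))
np.savez("P12.npz",K=np.array(P["K"]),camera_from_world=np.array(P["camera_from_world"]))
A=cv2.resize(im[0:160,240:400],(480,480),interpolation=cv2.INTER_CUBIC)[:,:,::-1]
s=cv2.imread("pics/side12.png")[270:350,270:370]
B=cv2.resize(s,(300,240),interpolation=cv2.INTER_CUBIC);s=cv2.imread("pics/scene12.png")[190:270,390:490];C=cv2.resize(s,(300,240),interpolation=cv2.INTER_CUBIC)
cv2.imwrite("pics/c12.png",np.hstack([A,np.vstack([B,C])]))
E
```

```text
yaw 203.9073022259022 [0.5455 0.1772 0.1363] [-3.3 -4.6  8.5] [-0.69  0.7  -0.  ] 0.013600235682761693 31.8167
pointer [([321.1, 24.2], 0.77), ([323.3, 194.3], 0.46)]
jar_cap [([322.0, 90.3], 0.65)]
front_place [([323.1, 92.7], 0.61)]
expect ptr [321.38410429  18.84608885] jar [321.56020778  89.00529852]
```

View pics/c12.png

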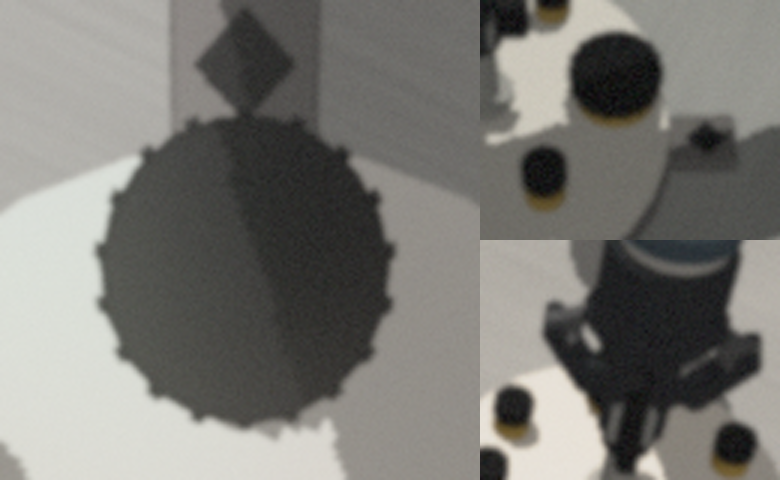

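The diamond (321.7,21), the jar cap (322,90.7) and the bar are in line, matching the predicted columns of 321.4 and 321.6. I'll firm up the grip and do a final check of the whole scene.

```bash
python3 - <<'E'
from h import *
move_gripper(0,90); pause(.5)
R=Ro.from_quat(read_tcp_rot()).as_matrix();print("yaw",np.degrees(np.arctan2(R[1,0],R[0,0]))%360,read_eef_pos().round(4),read_ft_force().round(1),read_ft_torque().round(2),read_finger_gap(),read_joint_vel().round(3),read_time_s())
im=snap("wrist","w13.png");snap("side","side13.png");snap("scene","scene13.png")
A=cv2.resize(im[0:160,240:400],(400,400),interpolation=cv2.INTER_CUBIC)[:,:,::-1]
s=cv2.imread("pics/scene13.png")[130:290,190:390];B=cv2.resize(s,(400,400*160//200),interpolation=cv2.INTER_CUBIC)
B=np.vstack([B,np.zeros((80,400,3),np.uint8)])
cv2.imwrite("pics/c13.png",np.hstack([A,B]))
E
```

```text
yaw 203.90826933990303 [0.5455 0.1772 0.1364] [-4.2 -4.2  8.8] [-0.76  0.73  0.05] 0.012623625051640785 [ 0.    -0.     0.002 -0.     0.002  0.     0.002] 32.8833
```

View pics/c13.png

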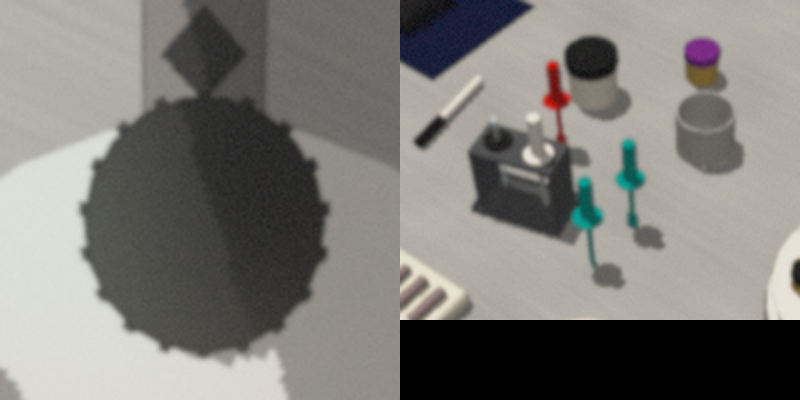

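View pics/side13.png

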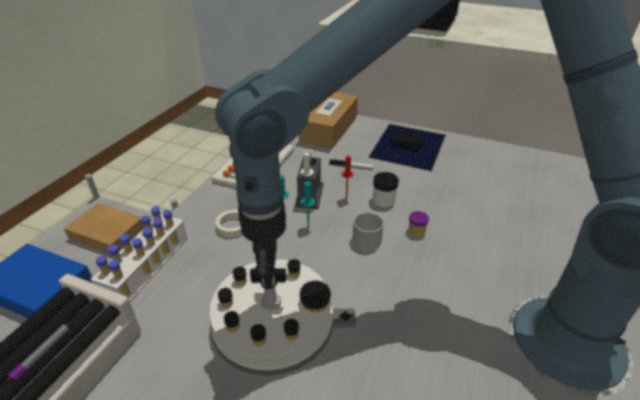

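The spoon hangs in its hole at scene (257,197), and the pot, at side (367,232), and everything else have not moved. The jar is in line with the pointer and the grip is firm and still. Handing in.

```bash
python3 -c "
from bench import *
print(sign_off(), read_time_s())"
```

```text
the job is handed in; nothing more can be done
the job is handed in; nothing more can be done
```

The wide jar is ready to open: it stands in line with the pointer, and the arm is still gripping the bar handle with a 90 N grip set. I handed the job in at about 33 s of the 58 s allowed.

- **Spoon:** I dipped the white spoon's tip about 40 mm below the pot's rim without touching the pot, then hung it back in its hole. The last pictures show it upright with its guard on the stand.
- **Carousel:** I then turned it about 165° by the handle. In the last wrist picture the jar cap and the diamond are in line, within about 0.3°.
- **Grip at the end:** The arm was still, with about 11 N at the wrist.
- **Everything else:** The pot and the other things look unmoved in the last pictures.

**Disagreement:** the side camera put the pointer about 1° away from where the wrist camera did. I used the wrist camera because its two views from opposite sides agreed to about 0.4°. It also matched the turning axis I worked out from the gripped motion.

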